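Pin the lid of the sample transport case

ROBOT

A 6-joint arm with a two-finger parallel gripper is mounted at the origin on the work surface. World frame = base frame: x ahead of the robot, y to its left, z up, the work surface at z = 0. Lengths are in m, angles in rad, forces in N, time in s.
With the tool pointing down it reaches from about 0.3 to 0.875 m from the base axis. Payload 6.4 kg.
Tool frame: the origin (TCP) lies on the centre line of the jaws, within the pads' length; the fingertips stand 11 mm ahead of it and the grasp point (between the pads) lies 8 mm behind it; x points along the fingers, y is the direction in which the jaws open and shut, and the axes are right-handed (so a half turn about x gives the same grasp; the last joint's range is limited). The gripper opens to 85 mm and grips with 20 to 120 N. Pads are 22 mm wide; open, the fingers measure 114 mm over their backs; the gripper's body (76 mm by 85 mm) begins 54 mm behind the grasp point. The pads swing forward as they close: fully open they stand 13 mm farther back than shut.
Start: joints at [-1.427, 0.181, 1.607, -0, 1.354, -0.206], TCP at [0.197, -0.54, 0.242] pointing down, gripper open.
Joint ranges: [-2.99, 2.99], [-0.89, 2.07], [0.3, 2.58], [-1.14, 4.28], [0, 2.63], [-3.12, 3.12]. Speed limits (rad/s): [2.57, 2.57, 3.01, 3.14, 3.14, 3.14].

INTERFACE

Orientations are given as a unit quaternion [w, x, y, z].
In Python, from bench import ctrl, camera, hand_in gives the robot as it stands. The module is installed in compiled form; this text tells all that it offers.
- The arm moves only by the tool drive_tool, never from a script. Its argument "increments" is a list of rows, each a list of 7 numbers: the shift along the tool's x, y, z in m, then the turn, a rotation vector about the tool's x, y, z in degrees, then the gripper's target within -1 to 1 (fully open at 1, half-way at 0, shut at -1). In form: [[dx, dy, dz, rx, ry, rz, claw], ...]. A call has 1 to 10 rows; each row shifts and turns the commanded pose from where the row before left it, along the tool's axes as they then stand; what a row does not reach is not made up. A row lasts 1/8 s, in which the tool goes at most 62.5 mm and 10.7 degrees, less where a joint would pass 70% of its speed; a pose out of reach is approached as far as the arm can. A call is refused whole if a number of a shift passes 0.0625 or a number of a turn 10.7, either way. A call with a gripper value outside its range is refused whole. The fingers move at their own pace and stop on an object; the grip force is fixed at half the most. Time passes only in rows, so rows that do not move let the fingers close. It gives the time, the measured TCP pose, the force and the opening at its end, in the units of the state.
- ctrl.get_obs(): the state, without advancing time (a new reading comes with each control period).
- camera(name): name is "side" or "top"; returns a dict with "img" (400x640x3 uint8, red, green, blue), "depth" (400x640 float32, m along the optical axis (not along the pixel's ray), 0 where there is no reading), "fx", "fy", "cx", "cy" (pixels), "world_from_camera" (4x4, takes a point from camera to world coordinates). Camera axes: x right, y down, z forward; pixel columns grow to the right and rows downward; lengths in m; the calibration is good to about 2 mm. A picture is of the moment at which its call begins.
- hand_in(): hands the job in, once; it reports no verdict.
The state is a dict: "time_s": time; "q": joint angles; "dq": joint speeds; "joint_efforts": joint torques, N m; "eef_pos": TCP position; "eef_rot": TCP orientation; "wrist_force": force on the tool from outside, world axes, zero at the start; "torque": the same for the moment, N m; "opening": opening from 0.0 (shut) to 1.0 (fully open).
Only numpy, scipy, OpenCV 4.12 (cv2) and the standard library are available. Lean on these libraries where they do the work, as an engineer would, in place of code of your own. Each camera call takes 0.05 s, during which the arm holds its last target.

TASK

Lock the lid of the sample transport case: take the larger of the two spring clips out of the white holder and push its straight leg down through the upright cross hole in the case's locking pin until its bowed leg has sprung over the pin, then let go. Leave the smaller clip, the two covered dishes and the amber jar where they are.

Things in the scene. Friction and masses are not known exactly. Their poses are not given: they have to be found in the camera images.
- clip_grip (a point): LARGE spring clip, upright in one of the holder's two slots (either), 37 mm deep: centre of its grey grip, 34 mm (own x) by 12 (own y) by 24 tall (z), a wire loop rising to 22 mm above the centre. Legs hang down (-z): the straight one 11 mm to the -x side of the centre, the bowed one on the +x side, in the x-z plane. About 60 g. Best gripped across its 12 mm, firmly (pushing on takes 5 to 20 N).
- clip_tip (a point): Tip of the large clip's straight leg (6 mm round rod): 11 mm to the -x side of and 86 mm below the grip's centre; same axes as clip_grip. Fully home, the pin's centre lies 30 mm above the tip on this leg's axis, so 56 mm below the grip's centre, in the hollow of the bowed leg.
- clip_bow (a joint): How far the large clip's bowed leg (6 mm wire, pivot 16 mm below the grip's centre, flared end 24 mm to the +x side of the straight leg) is sprung outwards, rad: 0 relaxed, about 0.15 as it passes the widest part of the pin, near 0 again once it has sprung over. Stiffness 1.5 N m/rad.
- pin_hole (a point): Centre of the upright cross hole in the locking pin (steel, 28 mm round, top 14 mm above this). Own y: along the pin to its free end, 24 mm off; z up along the hole; x away from the case. Hole 10 mm wide, right through, mouth flared to 14 (x) by 18 mm (y); 58 mm free below the pin. The clip's plane goes square to the pin (its y along the pin). Case face 43 mm to -x; hasp lug from 38 mm to -y.
- holder: White plastic clip holder, fixed, 70 mm (own x) by 150 mm (own y) by 45 mm tall, origin at the centre of its underside. Two slots, at own y = -45 and +45 mm, 32 by 9 mm, floors 8 mm above the table, each with one clip standing in it, axes parallel to the holder's.
- small_grip (a point): Centre of the grip (20 by 10 by 14 mm) of the SMALL clip in the holder's other slot, a bystander of the same kind but with 4 mm wire, 55 mm above its leg's tip; about 31 mm lower than the large clip's grip.
- dish_a: Bystander: covered clear Petri dish, 90 mm across, 16 mm high, loose on the table; origin at the centre of its underside.
- dish_b: Bystander: another such dish.
- flask: Bystander: amber glass jar with white cap, 54 mm across, 90 mm high, loose; origin at the centre of its underside.
- case: Fixed case, white with grey lid, 204 mm (own x) by 304 (own y) by 95 tall, origin at the centre of its underside. The hasp and its pin are on the +x side, the pin's hole at own (145, 70, 72) mm, hasp lugs up to 94 mm above the table.
Mind the look-alikes: they are no part of the job. What is shaped like the part that bears clip_grip but blue or red is not meant.

How it is judged:
By the outcome, as a careful person would: the job done as asked, in the order asked, and still so for the second after the job is handed in, with the robot touching nothing.
It also fails if it takes over 38 s, if anything falls off the work surface, if the arm or the gripper's body presses on something with over 40 N, if the wrist force passes 120 N, or if a joint passes its speed limit or range.

## Working session

There is one attempt and no reset: what is moved stays moved. The work goes in short steps, Python scripts to look and compute and a tool call to move; the robot and the scene stay as the last step left them, time stands still between calls to the robot, and variables do not carry over. Pictures are saved under pics/ and viewed, and the job is handed in when it is done.

Besides the shell and the picture viewer there is one more tool, called after ">>>" by a JSON object that holds its "op" and its "data". drive_tool: Moves the arm, as the interface text tells. Its arguments: {"type":"object","properties":{"increments":{"type":"array","items":{"type":"array","items":{"type":"number"}}}},"required":["increments"]}

```bash
mkdir -p pics; ls
cat > h.py <<'E'
import numpy as np, cv2
from bench import ctrl, camera, hand_in
def snap(n,tag):
    c=camera(n); cv2.imwrite(f'pics/{tag}.png',c['img'][:,:,::-1]); np.savez(f'pics/{tag}.npz',**c); return c
def load(tag): return dict(np.load(f'pics/{tag}.npz'))
def pts(c):
    v,u=np.mgrid[0:400,0:640]; d=c['depth']
    P=np.stack([(u-c['cx'])/c['fx']*d,(v-c['cy'])/c['fy']*d,d],-1)
    T=c['world_from_camera']; return P@T[:3,:3].T+T[:3,3]
def ray(c,u,v,z):
    T=c['world_from_camera']; d=T[:3,:3]@np.array([(u-c['cx'])/c['fx'],(v-c['cy'])/c['fy'],1]); o=T[:3,3]
    return o+d*(z-o[2])/d[2]
def proj(c,p):
    T=c['world_from_camera']; q=T[:3,:3].T@(np.array(p)-T[:3,3]); return c['fx']*q[0]/q[2]+c['cx'],c['fy']*q[1]/q[2]+c['cy']
E
python3 - <<'E'
from h import *
for n in ['side','top']:
    c=snap(n,n+'0'); print(n,c['fx'],c['cx'],c['cy'],np.round(c['world_from_camera'],3).tolist())
print(ctrl.get_obs())
E
```

```text
pics
side 375.3671817139338 320.57270728917626 201.86309518717837 [[-0.816, -0.322, 0.48, 0.111], [-0.577, 0.482, -0.659, 0.655], [-0.019, -0.815, -0.58, 0.632], [0.0, 0.0, 0.0, 1.0]]
top 448.9434019595624 322.93068725278295 202.68451604655223 [[0.007, -0.992, 0.122, 0.443], [-1.0, -0.006, 0.007, 0.047], [-0.006, -0.123, -0.992, 1.002], [0.0, 0.0, 0.0, 1.0]]
{'time_s': 0.1, 'q': array([-1.42728307e+00,  1.81455137e-01,  1.60789247e+00, -2.02244389e-05,
        1.35381445e+00, -2.06301135e-01]), 'dq': array([ 0.00029181, -0.00217227, -0.0013776 , -0.00151812,  0.00118864,
        0.00079654]), 'joint_efforts': array([-1.26189580e-04, -4.45877516e+01, -3.52237952e+01, -2.49328687e-04,
        4.18192489e-03,  4.24513212e-05]), 'eef_pos': array([ 0.19700637, -0.53969057,  0.24148827]), 'eef_rot': array([ 0.12249509,  0.69632819,  0.12360472, -0.69630731]), 'wrist_force': array([ 0.07331272, -0.49518346, -0.32962717]), 'torque': array([0.01195983, 0.00617568, 0.00939911]), 'opening': 1.0032325217484088}
```

View pics/top0.png

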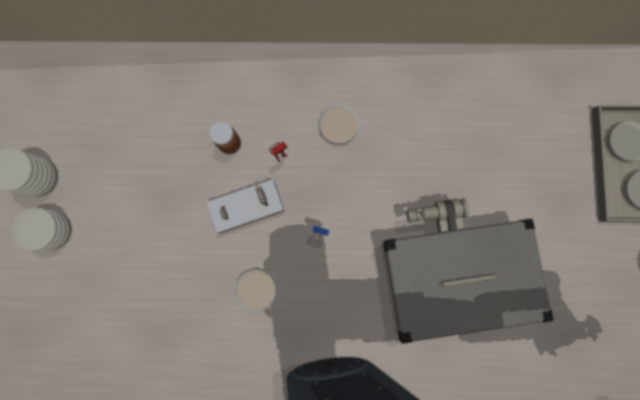

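View pics/side0.png

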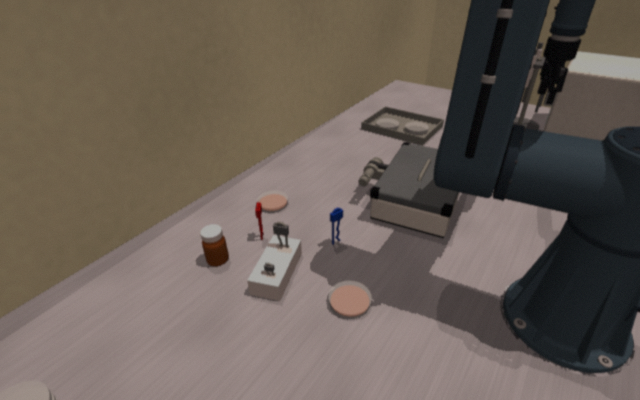

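The top view shows the white holder at about (246,206). The grey clip at (262,195) is large and stands higher than the other grey clip at (224,212). The red (279,150) and blue (320,231) clips are decoys. The pin and hasp are at about (435,212) on the case's upper side. Next I'll enlarge these to confirm.

Run:
```python
from h import *
t=load('top0'); s=load('side0')
f=lambda c,x0,y0,w,h,k: cv2.resize(c['img'][y0:y0+h,x0:x0+w,::-1],(w*k,h*k),interpolation=cv2.INTER_CUBIC)
a=f(t,195,165,100,75,4); b=f(t,395,185,100,75,4); c=f(s,235,210,100,100,4)[:300]; d=f(s,340,140,100,75,4)
cv2.imwrite('pics/crops.png',np.vstack([np.hstack([a,b]),np.hstack([c,d])]))
P=pts(t)
for u,v in [(262,195),(260,190),(265,201),(224,212),(245,205),(435,212),(413,214),(425,214),(450,215),(339,125),(256,290),(470,300),(222,132)]: print(u,v,P[v,u].round(4))
# grey mask via height near holder
print('heights>0.08 near holder')
m=(P[...,2]>0.07)&(P[...,2]<0.2); m[:, :200]=0; m[:,300:]=0; m[:150]=0; m[250:]=0
v,u=np.nonzero(m); print(len(u),u.min(),u.max(),v.min(),v.max())
for a,b in zip(u,v): print(a,b,P[b,a].round(3))
```

```text
262 195 [0.5683 0.176  0.1086]
260 190 [0.5791 0.1809 0.104 ]
265 201 [0.5566 0.1701 0.1049]
224 212 [0.5374 0.2602 0.0694]
245 205 [0.5551 0.2209 0.0465]
435 212 [ 0.5382 -0.1753  0.0891]
413 214 [ 0.5343 -0.1313  0.0848]
425 214 [ 0.5344 -0.1558  0.0849]
450 215 [ 0.532  -0.2048  0.0923]
339 125 [0.7415 0.0189 0.0177]
256 290 [0.3737 0.1973 0.016 ]
470 300 [ 0.3627 -0.24    0.0917]
222 132 [0.7034 0.2656 0.0894]
heights>0.08 near holder
203 220 282 150 217
270 150 [0.663 0.163 0.098]
271 150 [0.663 0.161 0.1  ]
272 150 [0.663 0.159 0.099]
273 150 [0.662 0.156 0.103]
274 150 [0.662 0.154 0.104]
275 150 [0.662 0.152 0.103]
276 150 [0.663 0.151 0.098]
277 150 [0.664 0.149 0.098]
278 150 [0.663 0.147 0.099]
279 150 [0.664 0.145 0.095]
280 150 [0.666 0.144 0.088]
281 150 [0.667 0.142 0.082]
282 150 [0.667 0.14  0.083]
271 151 [0.661 0.161 0.099]
272 151 [0.661 0.159 0.099]
273 151 [0.661 0.157 0.098]
274 151 [0.661 0.155 0.101]
275 151 [0.662 0.153 0.097]
276 151 [0.661 0.151 0.098]
277 151 [0.662 0.149 0.095]
278 151 [0.663 0.147 0.093]
279 151 [0.664 0.146 0.089]
280 151 [0.665 0.144 
[... 4346 characters left out ...]

221 211 [0.539 0.265 0.074]
222 211 [0.539 0.264 0.073]
223 211 [0.539 0.262 0.07 ]
224 211 [0.539 0.26  0.072]
221 212 [0.537 0.265 0.077]
222 212 [0.537 0.263 0.078]
223 212 [0.537 0.262 0.072]
221 213 [0.534 0.265 0.077]
222 213 [0.534 0.262 0.077]
223 213 [0.535 0.262 0.07 ]
220 214 [0.533 0.268 0.072]
221 214 [0.533 0.265 0.074]
222 214 [0.532 0.263 0.076]
223 214 [0.533 0.261 0.075]
221 215 [0.531 0.266 0.071]
222 215 [0.53  0.263 0.075]
223 215 [0.53  0.261 0.075]
225 215 [0.531 0.258 0.07 ]
222 216 [0.529 0.263 0.073]
223 216 [0.529 0.262 0.071]
224 216 [0.529 0.26  0.07 ]
225 216 [0.529 0.257 0.071]
221 217 [0.527 0.266 0.072]
222 217 [0.527 0.263 0.072]
224 217 [0.527 0.259 0.071]
```

View pics/crops.png

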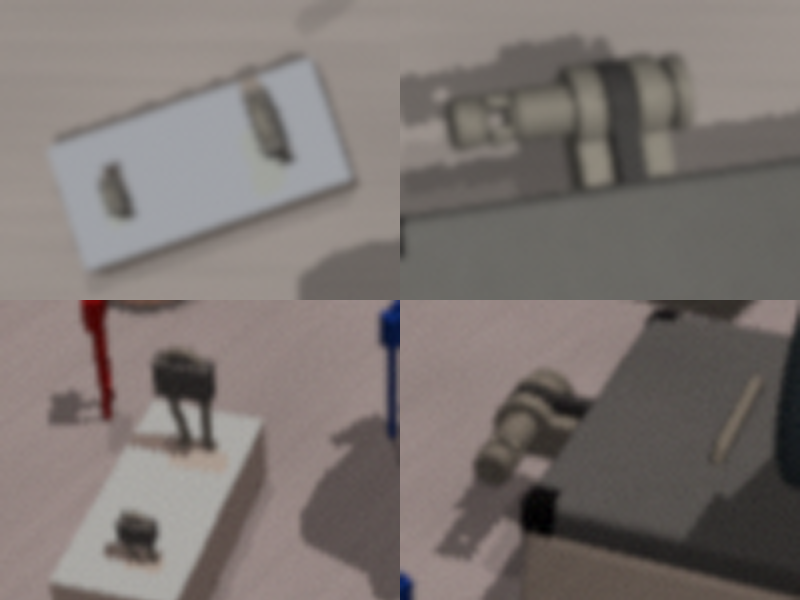

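Run:
```python
from h import *
t=load('top0'); s=load('side0'); P=pts(t)
def rect(m,name):
    n,l,st,_=cv2.connectedComponentsWithStats(m.astype(np.uint8)); k=1+st[1:,4].argmax(); m=l==k
    X=P[m][:,:2].astype(np.float32); r=cv2.minAreaRect(X*1000); print(name,r,'n',m.sum())
z=P[...,2]; reg=np.zeros(z.shape,bool); reg[165:245,195:300]=1
rect(reg&(z>0.035),'holder')
reg[:]=0; reg[215:350,380:560]=1
rect(reg&(z>0.082)&(P[...,0]<0.505),'case')
reg[:]=0; reg[180:206,250:270]=1
m=reg&(z>0.099); rect(m,'clip'); X=P[m]; print(X.mean(0))
C=np.cov(X[:,:2].T); w,V=np.linalg.eigh(C); print('axis',np.degrees(np.arctan2(*V[::-1,1])))
# pin columns: pts for columns 405..435
for u in range(404,442,2):
    col=[(v,P[v,u].round(3)) for v in range(200,228) if z[v,u]>0.06]
    if col: a=np.array([c[1] for c in col]); print(u,col[0][0],col[-1][0],'x %.3f..%.3f'%(a[0][0],a[-1][0]),'zmax %.3f'%a[:,2].max(),'y %.3f'%a[:,1].mean())
f=lambda c,x0,y0,w,h,k: cv2.resize(c['img'][y0:y0+h,x0:x0+w,::-1],(w*k,h*k),interpolation=cv2.INTER_CUBIC)
cv2.imwrite('pics/c2.png',np.hstack([f(s,260,215,40,50,10),f(t,400,198,40,50,10)]))
```

```text
holder ((541.9544677734375, 166.77452087402344), (276.798828125, 139.13308715820312), 77.1016616821289) n 2282
case ((394.1109619140625, -175.9103546142578), (208.6243438720703, 426.4748229980469), 8.74648380279541) n 15461
clip ((508.4845886230469, 123.7273941040039), (199.64039611816406, 21.728113174438477), 43.27037811279297) n 107
[0.56637554 0.1773955  0.12502026]
axis -136.3823883900872
404 208 208 x 0.443..0.443 zmax 1.002 y 0.047
406 210 218 x 0.544..0.528 zmax 0.074 y -0.120
408 209 221 x 0.545..0.520 zmax 0.086 y -0.121
410 209 221 x 0.545..0.520 zmax 0.089 y -0.125
412 209 221 x 0.545..0.521 zmax 0.088 y -0.129
414 210 221 x 0.543..0.521 zmax 0.087 y -0.134
416 208 220 x 0.548..0.523 zmax 0.084 y -0.138
418 208 220 x 0.548..0.523 zmax 0.083 y -0.143
420 208 220 x 0.548..0.523 zmax 0.086 y -0.147
422 207 218 x 0.550..0.526 zmax 0.086 y -0.151
424 207 219 x 0.550..0.525 zmax 0.088 y -0.154
426 200 219 x 0.443..0.525 zmax 1.002 y -0.143
428 200 219 x 0.443..0.525 zmax 1.002 y -0.149
430 206 218 x 0.552..0.527 zmax 0.088 y -0.166
432 206 218 x 0.551..0.527 zmax 0.088 y -0.170
434 202 218 x 0.561..0.527 zmax 0.090 y -0.176
436 201 220 x 0.562..0.524 zmax 0.087 y -0.180
438 201 227 x 0.562..0.509 zmax 0.094 y -0.183
440 201 227 x 0.562..0.508 zmax 0.096 y -0.186
```

View pics/c2.png

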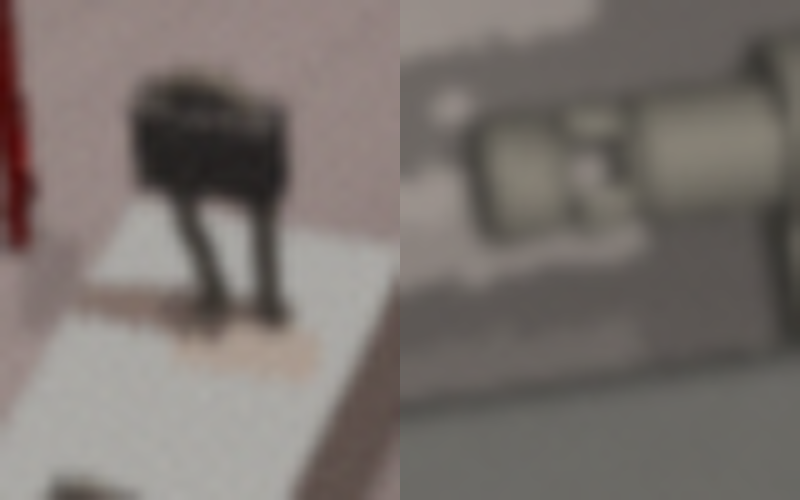

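Run:
```python
from h import *
t=load('top0'); P=pts(t)
z=P[...,2].copy(); z[z>0.3]=0
def rect(m,name):
    n,l,st,_=cv2.connectedComponentsWithStats(m.astype(np.uint8)); k=1+st[1:,4].argmax(); m=l==k
    X=P[m][:,:2].astype(np.float32); r=cv2.minAreaRect(X*1000); print(name,np.round(r[0],1),np.round(r[1],1),round(r[2],1),'n',m.sum(), 'box',cv2.boxPoints(r).round(0).tolist())
    Y=X-X.mean(0); w,V=np.linalg.eigh(Y.T@Y); print('  mean',X.mean(0),'longaxis',np.degrees(np.arctan(V[1,1]/V[0,1])))
def reg(a,b,c,d): r=np.zeros(z.shape,bool); r[a:b,c:d]=1; return r
rect(reg(165,245,195,290)&(z>0.04)&(z<0.05),'holder')
rect(reg(215,350,380,560)&(z>0.085),'case')
m=reg(180,208,250,270)&(z>0.098); rect(m,'clip'); rect(reg(180,208,250,270)&(z>0.109),'loop')
rect(reg(200,225,200,235)&(z>0.055),'small')
pm=reg(200,226,402,433)&(z>0.06); rect(pm,'pin')
# colour-based hole: print luminance around
L=t['img'].mean(2)
for v in range(206,224): print(v,L[v,404:434].astype(int).tolist())
print(ray(t,418.75,214.05,0.086),ray(t,418.75,214.05,0.072))
# case edge line through lid front edge: fit line to boundary
pts_=[]
for u in range(400,530,2):
    if 430<u<472: continue
    col=[v for v in range(205,260) if z[v,u]>0.088]
    if col: p=ray(t,u,col[0]-.5,0.095); pts_.append(p[:2])
A=np.array(pts_); vx,vy,x0,y0=cv2.fitLine(A.astype(np.float32),cv2.DIST_HUBER,0,0.01,0.01).ravel(); print('front edge',np.degrees(np.arctan(vx/vy)),x0,y0)
```

```text
holder [554.7 223.5] [ 71.  150.2] 19.7 n 2053 box [[496.0, 282.0], [547.0, 141.0], [613.0, 165.0], [563.0, 306.0]]
  mean [0.55341357 0.2238908 ] longaxis -70.8004
case [ 417.3 -232.8] [237.2 306.9] 8.7 n 15891 box [[277.0, -99.0], [323.0, -403.0], [558.0, -366.0], [511.0, -63.0]]
  mean [ 0.40278855 -0.23322162] longaxis -81.18669
clip [570.  180.9] [34.6 11.9] 20.5 n 108 box [[552.0, 180.0], [556.0, 169.0], [588.0, 181.0], [584.0, 193.0]]
  mean [0.5686975  0.17982075] longaxis 19.4738
loop [569.1 181.7] [25.3  8.6] 24.0 n 40 box [[556.0, 180.0], [559.0, 173.0], [582.0, 183.0], [579.0, 191.0]]
  mean [0.56780154 0.18036756] longaxis 20.58412
small [534.9 263.6] [19.3 10.2] 21.0 n 57 box [[524.0, 265.0], [528.0, 255.0], [546.0, 262.0], [542.0, 272.0]]
  mean [0.53455526 0.2628347 ] longaxis 18.74654
pin [ 535.9 -146.6] [27.2 54. ] 8.9 n 333 box [[518.0, -122.0], [527.0, -175.0], [554.0, -171.0], [545.0, -118.0]]
  mean [ 0.5352816  -0.14481401] longaxis -79.90978
206 [110, 111, 108, 104, 101, 100, 100, 100, 101, 100, 100, 99, 99, 99, 98, 97, 97, 97, 94, 93, 92, 90, 89, 87, 87, 87, 
[... 1853 characters left out ...]
1, 81, 83]
220 [137, 132, 120, 100, 80, 81, 91, 98, 100, 100, 102, 101, 99, 94, 97, 103, 109, 112, 112, 108, 95, 84, 82, 83, 84, 83, 83, 82, 83, 83]
221 [132, 131, 125, 110, 92, 86, 89, 95, 99, 103, 106, 111, 111, 109, 106, 110, 115, 120, 122, 117, 103, 89, 84, 85, 85, 84, 85, 84, 85, 84]
222 [132, 131, 129, 121, 109, 102, 101, 106, 111, 115, 118, 121, 122, 120, 119, 119, 122, 123, 122, 116, 104, 92, 85, 86, 85, 85, 85, 85, 85, 84]
223 [132, 131, 130, 128, 123, 119, 118, 119, 121, 121, 120, 120, 120, 120, 119, 120, 119, 117, 112, 104, 96, 89, 85, 86, 86, 85, 86, 86, 86, 87]
[ 0.53410893 -0.14279391  0.086     ] [ 0.53549784 -0.14570122  0.072     ]
front edge -8.979484 0.51019967 -0.26002425
```

```bash
cat >> h.py <<'E'
from scipy.spatial.transform import Rotation as R
def tool():
    o=ctrl.get_obs(); q=o['eef_rot']; return o, R.from_quat([q[1],q[2],q[3],q[0]]).as_matrix()
def plan(goal_tcp,yaw_y):
    """goal TCP; desired heading of tool y (deg, mod 180), tool down. Prints rotvec in tool and shift in the tool frame after turning"""
    o,M=tool(); a=np.radians(yaw_y); best=None
    for s in (0,np.pi):
        y=np.array([np.cos(a+s),np.sin(a+s),0]); x=np.array([0,0,-1.]); G=np.stack([x,y,np.cross(x,y)],1)
        rv=np.degrees(R.from_matrix(M.T@G).as_rotvec()); d=G.T@(np.array(goal_tcp)-o['eef_pos'])
        print('turn',rv.round(2),'then shift mm',(d*1000).round(1))
    print('pos',o['eef_pos'].round(4),'q',o['q'].round(3),'open',round(o['opening'],3),'F',o['wrist_force'].round(1),'t',round(o['time_s'],2),'\nM',M.round(3).tolist())
E
python3 - <<'E'
from h import *
plan([.570,.1808,.094+.09],109.8)
E
```

```text
turn [-1.7976e+02 -1.4000e-01 -3.0000e-02] then shift mm [ 57.5 551.5 595. ]
turn [ 0.24 -0.02  0.09] then shift mm [  57.5 -551.5 -595. ]
pos [ 0.197  -0.5397  0.2415] q [-1.427  0.181  1.608 -0.     1.354 -0.206] open 1.003 F [ 0.1 -0.5 -0.3] t 0.1 
M [[-0.0, 0.343, -0.939], [0.002, -0.939, -0.343], [-1.0, -0.002, -0.0]]
```

>>> {"op": "drive_tool", "data": {"increments": [[0,-0.0394,-0.0425,0,0,0,1],[0,-0.0394,-0.0425,0,0,0,1],[0,-0.0394,-0.0425,0,0,0,1],[0,-0.0394,-0.0425,0,0,0,1],[0,-0.0394,-0.0425,0,0,0,1],[0,-0.0394,-0.0425,0,0,0,1],[0,-0.0394,-0.0425,0,0,0,1]]}}

```text
time_s: 0.98
eef_pos: [0.3824, -0.1773, 0.2422]
eef_rot: [0.123, 0.696, 0.123, -0.696]
wrist_force: [0.3, 0.0, 0.8]
opening: 0.998
```

>>> {"op": "drive_tool", "data": {"increments": [[0,-0.0394,-0.0425,0,0,0,1],[0,-0.0394,-0.0425,0,0,0,1],[0,-0.0394,-0.0425,0,0,0,1],[0,-0.0394,-0.0425,0,0,0,1],[0,-0.0394,-0.0425,0,0,0,1],[0,-0.0394,-0.0425,0,0,0,1],[0,-0.0394,-0.0425,0,0,0,1],[0,0,0,0,0,0,1],[0,0,0,0,0,0,1]]}}

```text
time_s: 2.1
eef_pos: [0.5664, 0.1818, 0.2415]
eef_rot: [-0.123, -0.696, -0.123, 0.697]
wrist_force: [-0.2, -0.9, -0.3]
opening: 1.002
```

Run:
```python
from h import *
plan([.570,.1808,.086],109.8)
```

```text
turn [-1.7971e+02  0.0000e+00  1.6000e-01] then shift mm [155.5  -2.2   3. ]
turn [ 0.29  0.1  -0.  ] then shift mm [155.5   2.2  -3. ]
pos [0.5664 0.1818 0.2415] q [ 0.111  0.226  1.555 -0.     1.362  1.332] open 1.002 F [-0.2 -0.9 -0.3] t 2.1 
M [[-0.002, 0.343, -0.939], [-0.001, -0.939, -0.343], [-1.0, 0.0, 0.002]]
```

>>> {"op": "drive_tool", "data": {"increments": [[0.04,0.0022,-0.003,0.3,0,0,1],[0.04,0,0,0,0,0,1],[0.04,0,0,0,0,0,1],[0.025,0,0,0,0,0,1],[0.0105,0,0,0,0,0,1],[0,0,0,0,0,0,1]]}}

```text
time_s: 2.85
eef_pos: [0.5704, 0.18, 0.0868]
eef_rot: [-0.121, -0.696, -0.121, 0.697]
wrist_force: [0.5, 0.1, 0.7]
opening: 1.002
```

Run:
```python
from h import *
plan([.570,.1808,.086],109.8)
f=lambda c,x0,y0,w,h,k: cv2.resize(c['img'][y0:y0+h,x0:x0+w,::-1],(w*k,h*k),interpolation=cv2.INTER_CUBIC)
t=snap('top','t1'); s=snap('side','s1')
cv2.imwrite('pics/c3.png',np.hstack([f(t,210,150,100,100,4),f(s,230,190,100,100,4)]))
```

```text
turn [ 1.7987e+02  0.0000e+00 -6.0000e-02] then shift mm [ 0.8  0.9 -0.1]
turn [-0.13  0.04  0.  ] then shift mm [ 0.8 -0.9  0.1]
pos [0.5704 0.18   0.0868] q [ 0.107  0.411  1.657 -0.     1.075  1.335] open 1.002 F [0.5 0.1 0.7] t 2.85 
M [[-0.001, 0.337, -0.942], [-0.0, -0.942, -0.337], [-1.0, -0.0, 0.001]]
```

View pics/c3.png

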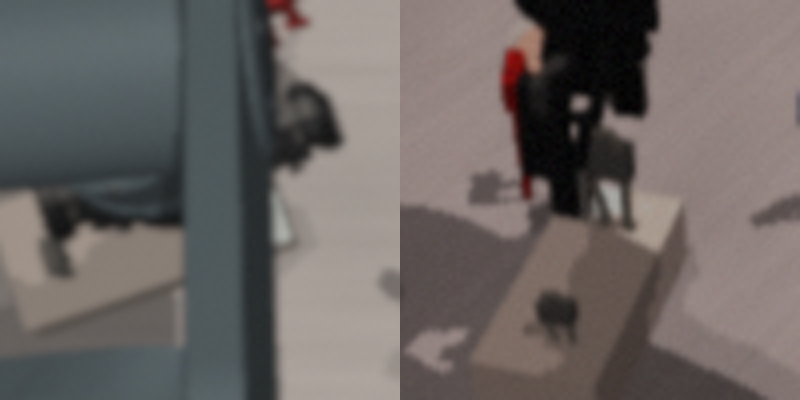

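In the side view the large clip at crop (610,165) stands between the open fingers. The left finger is clear of the red decoy at (515,100). Closing now.

>>> {"op": "drive_tool", "data": {"increments": [[0.0008,-0.0009,0,0,0,0,0.3],[0,0,0,0,0,0,-0.3],[0,0,0,0,0,0,-1],[0,0,0,0,0,0,-1],[0,0,0,0,0,0,-1],[0,0,0,0,0,0,-1],[0,0,0,0,0,0,-1],[0,0,0,0,0,0,-1]]}}

```text
time_s: 3.95
eef_pos: [0.5704, 0.1818, 0.0861]
eef_rot: [0.121, 0.697, 0.121, -0.697]
wrist_force: [0.5, 0.1, 1.7]
opening: 0.132
```

>>> {"op": "drive_tool", "data": {"increments": [[-0.01,0,0,0,0,0,-1],[-0.02,0,0,0,0,0,-1],[-0.03,0,0,0,0,0,-1],[-0.03,0,0,0,0,0,-1],[-0.03,0,0,0,0,0,-1],[0,0,0,0,0,0,-1]]}}

```text
time_s: 4.7
eef_pos: [0.5724, 0.182, 0.2104]
eef_rot: [0.121, 0.699, 0.121, -0.694]
wrist_force: [-0.3, -1.0, -0.2]
opening: 0.129
```

Run:
```python
from h import *
plan([.5459,-.1418,.206],98.8)
f=lambda c,x0,y0,w,h,k: cv2.resize(c['img'][y0:y0+h,x0:x0+w,::-1],(w*k,h*k),interpolation=cv2.INTER_CUBIC)
s=snap('side','s2')
cv2.imwrite('pics/c4.png',f(s,230,150,130,130,4))
```

```text
turn [-1.6905e+02  9.0000e-02 -6.3000e-01] then shift mm [   4.4 -316.   -75.7]
turn [10.95 -0.42 -0.06] then shift mm [  4.4 316.   75.7]
pos [0.5724 0.182  0.2104] q [0.11  0.261 1.577 0.    1.296 1.337] open 0.129 F [-0.3 -1.  -0.2] t 4.7 
M [[0.007, 0.338, -0.941], [0.001, -0.941, -0.338], [-1.0, 0.002, -0.007]]
```

View pics/c4.png

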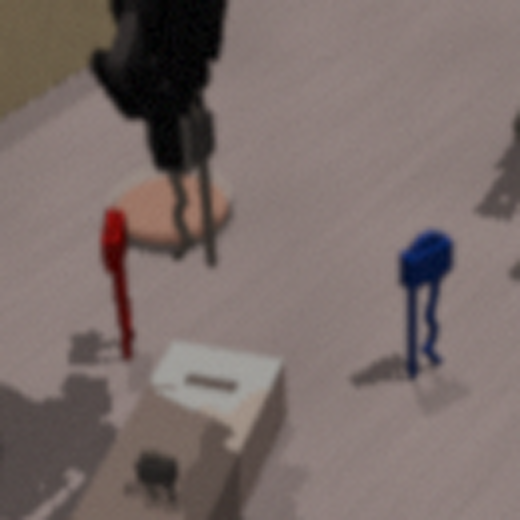

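>>> {"op": "drive_tool", "data": {"increments": [[0,0,0,5.5,0,0,-1],[0,0,0,5.4,0,0,-1],[0,0.04,0.0095,0,0,0,-1],[0,0.047,0.0113,0,0,0,-1],[0,0.047,0.0113,0,0,0,-1],[0,0.047,0.0113,0,0,0,-1],[0,0.047,0.0113,0,0,0,-1],[0,0.047,0.0113,0,0,0,-1],[0,0.04,0.0095,0,0,0,-1],[0,0,0,0,0,0,-1]]}}

```text
time_s: 6.0
eef_pos: [0.543, -0.1436, 0.2047]
eef_rot: [-0.053, -0.704, -0.053, 0.706]
wrist_force: [-0.2, 0.8, -0.9]
opening: 0.127
```

>>> {"op": "drive_tool", "data": {"increments": [[0,0,0,0,0,0,-1],[0,0,0,0,0,0,-1]]}}

```text
time_s: 6.25
eef_pos: [0.5439, -0.1398, 0.2055]
eef_rot: [-0.055, -0.705, -0.055, 0.705]
wrist_force: [-0.8, 0.7, -0.7]
opening: 0.131
```

Run:
```python
from h import *
plan([.5459,-.1418,.206],98.8)
f=lambda c,x0,y0,w,h,k: cv2.resize(c['img'][y0:y0+h,x0:x0+w,::-1],(w*k,h*k),interpolation=cv2.INTER_CUBIC)
s=snap('side','s3'); t=snap('top','t3')
cv2.imwrite('pics/c5.png',np.hstack([f(s,330,110,80,100,5),f(t,390,170,80,100,5)]))
```

```text
turn [-1.7988e+02 -8.0000e-02  7.0000e-02] then shift mm [-0.5 -2.3  1.7]
turn [0.12 0.04 0.05] then shift mm [-0.5  2.3 -1.7]
pos [ 0.5439 -0.1398  0.2055] q [-0.463  0.187  1.677  0.     1.279  0.952] open 0.131 F [-0.8  0.7 -0.7] t 6.25 
M [[-0.001, 0.155, -0.988], [0.001, -0.988, -0.155], [-1.0, -0.001, 0.001]]
```

View pics/c5.png

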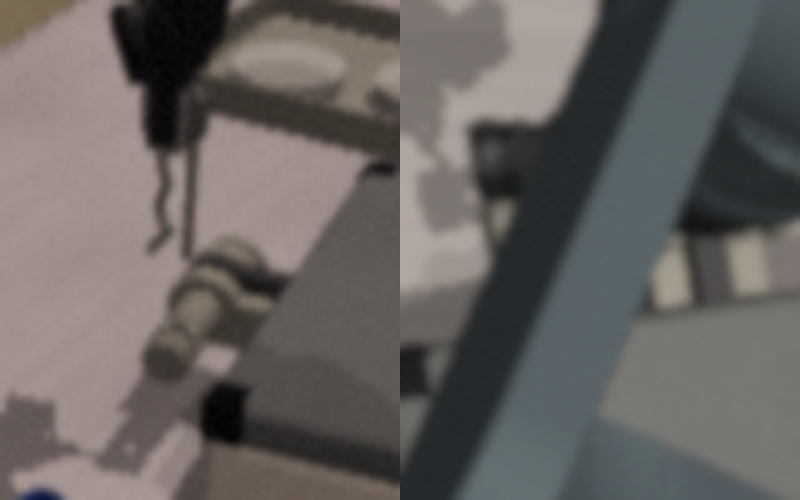

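Run:
```python
from h import *
s=load('side0'); s3=load('s3')
c,sn=np.cos(np.radians(8.8)),np.sin(np.radians(8.8)); X=np.array([c,sn,0]); Y=np.array([-sn,c,0]); Z=np.array([0,0,1.])
h=np.array([.535,-.1435,.072])
o,M=tool(); T=o['eef_pos']; print(T)
tip=T+Z*(.008-.086)-.011*X
x0,y0,k=340,130,12
def f(c): return cv2.resize(c['img'][y0:y0+55,x0:x0+33,::-1],None,fx=k,fy=k,interpolation=cv2.INTER_CUBIC)
def mk(im,p,col,c):
    u,v=proj(c,p); q=(int((u-x0+.5)*k),int((v-y0+.5)*k)); cv2.circle(im,q,3,col,-1); print(u,v)
a=f(s); 
for th in np.arange(0,360,30): mk(a,h+Y*.024+.014*(np.cos(np.radians(th))*X+np.sin(np.radians(th))*Z),(0,0,255),s)
mk(a,h+Z*.014,(0,255,0),s)
b=f(s3); mk(b,tip,(0,0,255),s3); mk(b,tip+Z*.05,(0,0,255),s3); mk(b,h+Z*.014,(0,255,0),s3)
cv2.imwrite('pics/c6.png',cv2.resize(np.hstack([a,b]),None,fx=.9,fy=.9))
```

```text
[ 0.54411523 -0.13992941  0.20580894]
357.4288871397967 181.49873771667006
358.15716798039676 179.50738538162028
359.9670567129209 178.33933937450294
362.38193600547 178.3219250350628
364.7467272734984 179.47123373096284
366.41135083077205 181.47614940677175
366.9215938818703 183.7848469216093
366.1490722539304 185.76750104980752
364.3170514693815 186.89627964457023
361.9242805895981 186.88312170262614
359.60373281034657 185.74250998458535
357.9612416276068 183.77686479711187
365.5269711728224 174.18413545420097
366.5199790888709 161.47363307344182
367.50294771370534 144.8573071715869
365.5269711728224 174.18413545420097
```

View pics/c6.png

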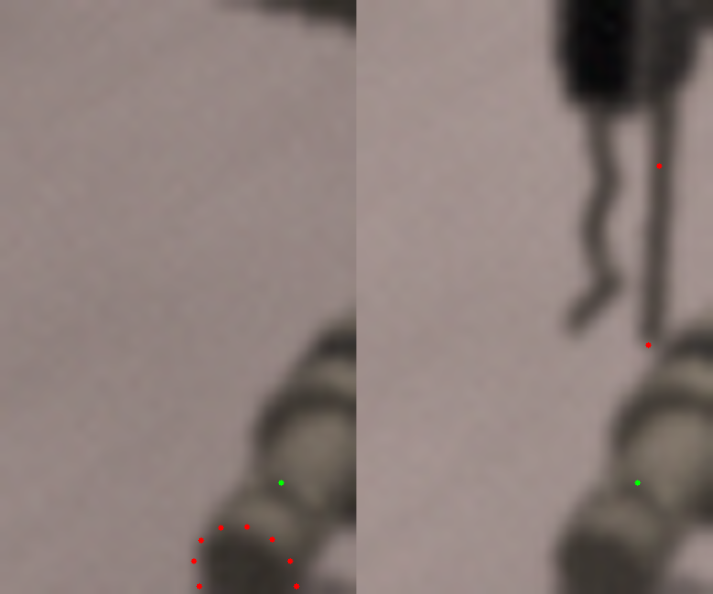

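>>> {"op": "drive_tool", "data": {"increments": [[0.01,0.0022,-0.001,0,0,0,-1],[0.015,0,0,0,0,0,-1],[0.01,0,0,0,0,0,-1],[0,0,0,0,0,0,-1],[0,0,0,0,0,0,-1]]}}

```text
time_s: 6.98
eef_pos: [0.5455, -0.1433, 0.1711]
eef_rot: [0.055, 0.705, 0.054, -0.705]
wrist_force: [0.4, -0.1, -0.7]
opening: 0.13
```

```bash
cat > look.py <<'E'
from h import *
import sys
tag=sys.argv[1]
s3=snap('side',tag)
c,sn=np.cos(np.radians(8.8)),np.sin(np.radians(8.8)); X=np.array([c,sn,0]); Y=np.array([-sn,c,0]); Z=np.array([0,0,1.])
h=np.array([.535,-.1435,.072])
o,M=tool(); T=o['eef_pos']; tip=T+Z*(.008-.086)-.011*X
print('tip',tip.round(4),'tip-hole in pin frame mm',[round(1000*float((tip-h)@a),1) for a in (X,Y,Z)])
plan([.5459,-.1418,.120],98.8)
x0,y0,k=340,135,12
a=cv2.resize(s3['img'][y0:y0+55,x0:x0+60,::-1],None,fx=k,fy=k,interpolation=cv2.INTER_CUBIC)
if len(sys.argv)<3:
  for p,col in ((tip,(0,0,255)),(h+Z*.014,(0,255,0))):
    u,v=proj(s3,p); cv2.circle(a,(int((u-x0+.5)*k),int((v-y0+.5)*k)),2,col,-1)
cv2.imwrite(f'pics/{tag}c.png',cv2.resize(a,None,fx=.9,fy=.9))
E
python3 look.py s4
```

```text
tip [ 0.5349 -0.145   0.0934] tip-hole in pin frame mm [-0.4, -1.5, 21.4]
turn [-1.7996e+02  4.0000e-02 -6.0000e-02] then shift mm [51.4  1.5  0.4]
turn [ 0.04 -0.04 -0.02] then shift mm [51.4 -1.5 -0.4]
pos [ 0.5457 -0.1433  0.1714] q [-0.467  0.23   1.7    0.     1.211  0.949] open 0.127 F [ 0.4  0.6 -0.7] t 7.03 
M [[0.001, 0.154, -0.988], [-0.0, -0.988, -0.154], [-1.0, 0.0, -0.001]]
```

View pics/s4c.png

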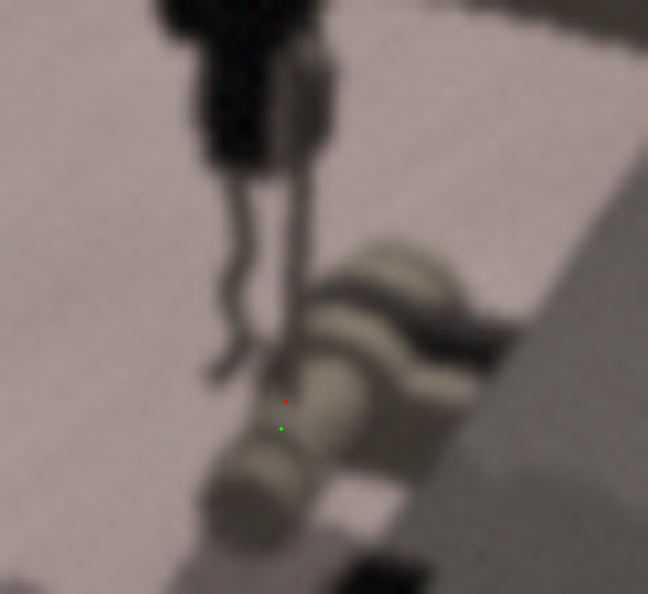

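>>> {"op": "drive_tool", "data": {"increments": [[0,-0.0015,-0.0004,0,0,0,-1],[0.005,0,0,0,0,0,-1],[0.005,0,0,0,0,0,-1],[0.004,0,0,0,0,0,-1],[0,0,0,0,0,0,-1]]}}

```text
time_s: 7.65
eef_pos: [0.5453, -0.1415, 0.1564]
eef_rot: [-0.054, -0.705, -0.055, 0.705]
wrist_force: [0.3, -0.1, -1.1]
opening: 0.131
```

```bash
python3 look.py s5
```

```text
tip [ 0.5346 -0.1433  0.0787] tip-hole in pin frame mm [-0.4, 0.3, 6.7]
turn [-1.7996e+02 -3.0000e-02  4.0000e-02] then shift mm [36.7 -0.3  0.4]
turn [0.04 0.02 0.02] then shift mm [36.7  0.3 -0.4]
pos [ 0.5455 -0.1416  0.1567] q [-0.465  0.247  1.711  0.     1.184  0.952] open 0.13 F [-0.5  0.6 -1.2] t 7.7 
M [[-0.0, 0.154, -0.988], [0.0, -0.988, -0.154], [-1.0, -0.0, 0.0]]
```

View pics/s5c.png

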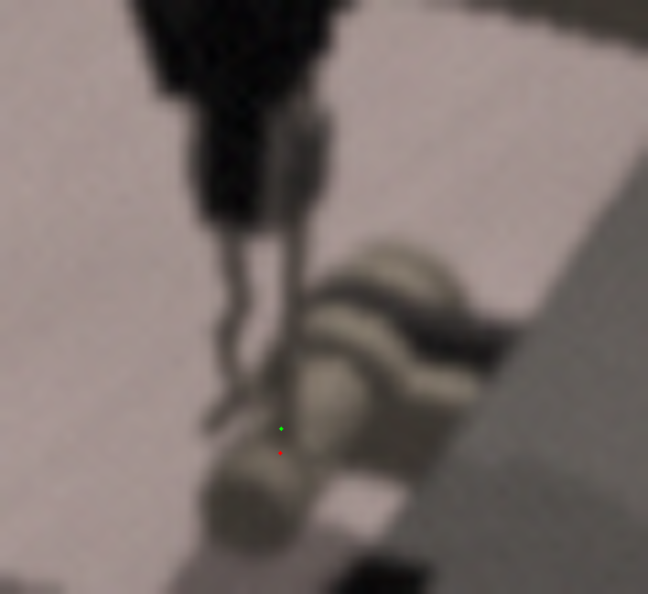

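The leg now disappears into the mouth at (285,430) without any contact force. I'll go on pushing.

>>> {"op": "drive_tool", "data": {"increments": [[0.004,0.0003,-0.0004,0,0,0,-1],[0.004,0,0,0,0,0,-1],[0.004,0,0,0,0,0,-1],[0,0,0,0,0,0,-1]]}}

```text
time_s: 8.2
eef_pos: [0.5462, -0.1418, 0.1448]
eef_rot: [0.054, 0.705, 0.055, -0.705]
wrist_force: [1.8, -0.0, 0.1]
opening: 0.13
```

>>> {"op": "drive_tool", "data": {"increments": [[0.003,0,0,0,0,0,-1],[0.003,0,0,0,0,0,-1],[0,0,0,0,0,0,-1]]}}

```text
time_s: 8.57
eef_pos: [0.5462, -0.1419, 0.1389]
eef_rot: [0.055, 0.705, 0.054, -0.705]
wrist_force: [3.1, 0.9, 0.8]
opening: 0.13
```

```bash
python3 look.py s6
```

```text
tip [ 0.5353 -0.1436  0.0609] tip-hole in pin frame mm [0.3, -0.1, -11.1]
turn [-1.7996e+02  1.0000e-02 -2.0000e-02] then shift mm [18.9  0.1 -0.2]
turn [ 0.04 -0.01 -0.01] then shift mm [18.9 -0.1  0.2]
pos [ 0.5461 -0.1419  0.1389] q [-0.465  0.271  1.722  0.     1.148  0.952] open 0.13 F [ 3.3 -0.1  0.5] t 8.62 
M [[0.0, 0.154, -0.988], [-0.0, -0.988, -0.154], [-1.0, 0.0, -0.0]]
```

View pics/s6c.png

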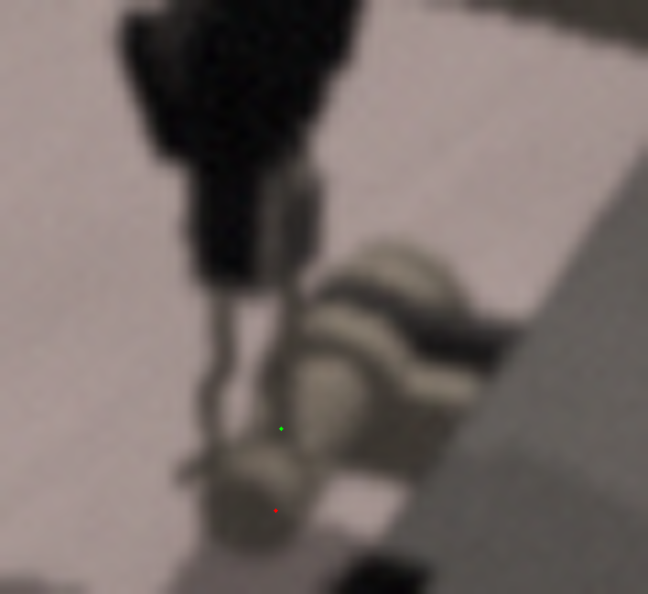

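>>> {"op": "drive_tool", "data": {"increments": [[0.004,0,0,0,0,0,-1],[0.004,0,0,0,0,0,-1],[0,0,0,0,0,0,-1]]}}

```text
time_s: 9.0
eef_pos: [0.5451, -0.1415, 0.1296]
eef_rot: [-0.054, -0.704, -0.055, 0.706]
wrist_force: [2.6, -0.5, -5.3]
opening: 0.132
```

>>> {"op": "drive_tool", "data": {"increments": [[0.004,0,0,0,0,0,-1],[0.003,0,0,0,0,0,-1],[0,0,0,0,0,0,-1]]}}

```text
time_s: 9.38
eef_pos: [0.5453, -0.1417, 0.1232]
eef_rot: [-0.054, -0.704, -0.055, 0.706]
wrist_force: [2.1, 0.7, -3.5]
opening: 0.129
```

>>> {"op": "drive_tool", "data": {"increments": [[0.003,0,0,0,0,0,-1],[0.001,0,0,0,0,0,-1],[0,0,0,0,0,0,-1]]}}

```text
time_s: 9.75
eef_pos: [0.5461, -0.1419, 0.1202]
eef_rot: [0.055, 0.705, 0.054, -0.705]
wrist_force: [0.5, 0.9, -0.0]
opening: 0.129
```

```bash
python3 look.py s7
```

```text
tip [ 0.5352 -0.1436  0.0422] tip-hole in pin frame mm [0.2, -0.1, -29.8]
turn [-1.7995e+02  2.0000e-02 -2.0000e-02] then shift mm [ 0.2  0.1 -0.2]
turn [ 0.05 -0.01 -0.01] then shift mm [ 0.2 -0.1  0.2]
pos [ 0.5461 -0.1419  0.1202] q [-0.464  0.297  1.732 -0.     1.112  0.952] open 0.13 F [ 1.4 -0.3  0.1] t 9.8 
M [[0.0, 0.154, -0.988], [-0.0, -0.988, -0.154], [-1.0, 0.0, -0.0]]
```

View pics/s7c.png

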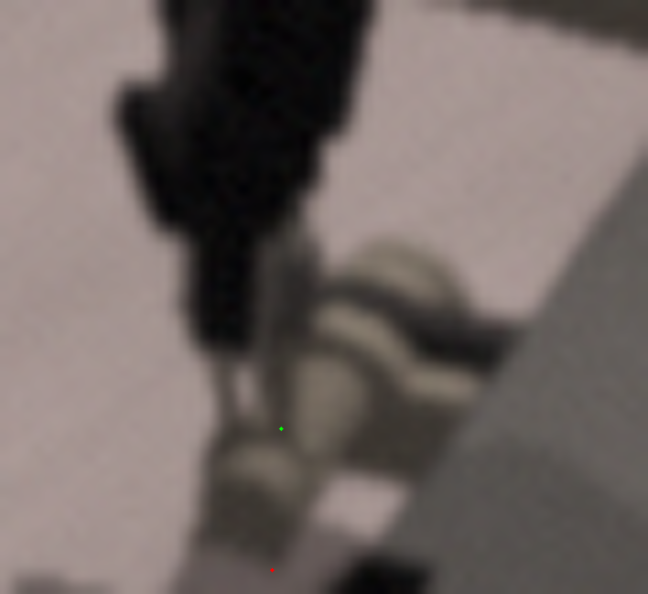

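>>> {"op": "drive_tool", "data": {"increments": [[0,0,0,0,0,0,-0.5],[0,0,0,0,0,0,0],[0,0,0,0,0,0,0.2],[0,0,0,0,0,0,0.2]]}}

```text
time_s: 10.3
eef_pos: [0.5459, -0.1418, 0.12]
eef_rot: [-0.054, -0.705, -0.055, 0.705]
wrist_force: [-0.5, 1.1, 0.1]
opening: 0.598
```

>>> {"op": "drive_tool", "data": {"increments": [[-0.01,0,0,0,0,0,0.2],[-0.025,0,0,0,0,0,0.2],[-0.05,0,0,0,0,0,0.2],[-0.05,0,0,0,0,0,0.2],[-0.02,0,0,0,0,0,0.2],[0,0.05,0,0,0,0,0.2],[0,0.06,0,0,0,0,0.2],[0,0.06,0,0,0,0,0.2],[0,0.05,0,0,0,0,0.2],[0,0,0,0,0,0,0.2]]}}

```text
time_s: 11.55
eef_pos: [0.5791, -0.363, 0.2747]
eef_rot: [-0.053, -0.705, -0.053, 0.705]
wrist_force: [0.9, 1.2, 0.0]
opening: 0.598
```

```bash
python3 look.py s8 x
python3 - <<'E'
from h import *
f=lambda c,x0,y0,w,h,k: cv2.resize(c['img'][y0:y0+h,x0:x0+w,::-1],(w*k,h*k),interpolation=cv2.INTER_CUBIC)
t=snap('top','t8'); cv2.imwrite('pics/t8c.png',t['img'][:,:,::-1])
P=pts(t); z=P[...,2]; r=np.zeros(z.shape,bool); r[195:225,400:440]=1
m=r&(z>.1)&(z<.3); print(m.sum())
if m.sum()>5:
  X=P[m]; print(X.mean(0),X[:,2].max(),cv2.minAreaRect((X[:,:2]*1000).astype(np.float32)))
  g=m&(z>.13); print('grip z median',np.median(z[g]) if g.any() else None)
E
```

```text
tip [ 0.5685 -0.3624  0.1968] tip-hole in pin frame mm [-0.4, -221.5, 124.8]
turn [ 1.799e+02  5.000e-02 -3.000e-02] then shift mm [154.8 221.5   0.4]
turn [-0.1   0.02  0.03] then shift mm [ 154.8 -221.5   -0.4]
pos [ 0.5793 -0.3607  0.2748] q [-0.73   0.395  1.273  0.     1.474  0.688] open 0.6 F [ 0.7 -0.2 -0.2] t 11.6 
M [[-0.0, 0.151, -0.988], [0.0, -0.988, -0.151], [-1.0, -0.001, 0.0]]
150
[ 0.54714045 -0.13764911  0.12989633] 0.14290879668149725 ((548.076904296875, -139.1735382080078), (33.97943878173828, 12.567018508911133), 9.424196243286133)
grip z median 0.13282315303115577
```

View pics/s8c.png

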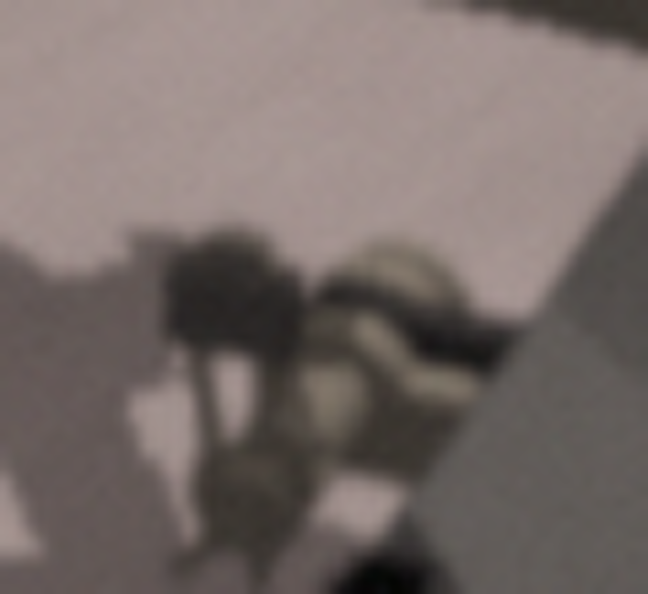

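View pics/t8c.png

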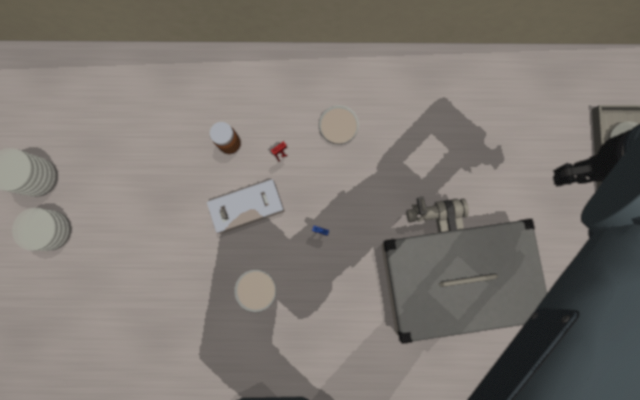

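The clip is on the pin, but the measured grip height (max 0.143) is below the 0.150 I expected. I need to check seating and tilt.

Run:
```python
from h import *
t=load('t8'); P=pts(t)
for v in range(196,226):
    print(v,' '.join('%4d'%round(1000*P[v,u,2]) if 0<P[v,u,2]<.3 else '   .' for u in range(402,432)))
s=load('s8'); x0,y0,k=340,135,16
a=cv2.resize(s['img'][y0:y0+50,x0:x0+45,::-1],None,fx=k,fy=k,interpolation=cv2.INTER_CUBIC); a=cv2.convertScaleAbs(a,alpha=1.5)
c,sn=np.cos(np.radians(8.8)),np.sin(np.radians(8.8)); X=np.array([c,sn,0]); Y=np.array([-sn,c,0]); Z=np.array([0,0,1.])
h=np.array([.535,-.1435,.072]); g=h+.011*X+.056*Z
for dx in(-.017,.017):
  for dy in (-.006,.006):
    for dz in (-.012,.012):
      u,v=proj(s,g+dx*X+dy*Y+dz*Z); cv2.circle(a,(int((u-x0+.5)*k),int((v-y0+.5)*k)),3,(0,0,255),-1)
u,v=proj(s,h-.03*Z); cv2.circle(a,(int((u-x0+.5)*k),int((v-y0+.5)*k)),3,(0,255,0),-1)
cv2.imwrite('pics/s8d.png',a[:600])
cv2.imwrite('pics/s8e.png',a[200:])
```

```text
196    1    2    1    .    .    .    .    1    .    .    .    2    0    .    .    0    .    .    0  130  132  130    2    .    .    .    .    .    1    2
197    .    1    .    2    3    .    .    2    2    5    .    1    0    2    .  129  133  130  133  133  132  128    0    1    .    1    .    3    3    1
198    1    .    3    .    1    .    0    2    .    .    2    .    .    1  116  129  131  134  130  134  130  134    1    3    1    0    .    0    1    .
199    1    1    .    .    .    2    1    2    .    .    3    1    .    .  113  125  131  131  138  135  136  134    1    0    .    .    .    2    .    2
200    .    2    0    .    2    2    3    3    3    .    1    2    1    1  114  126  132  132  139  135  140  138    1    0    2    .    0    1    .    .
201    3    .    0    .    3    .    0    1    .    .    .    .    0    0  110  122  132  130  132  138  142  141  131    0    2    0    0    2    .    3
202    .    .    .    1    .    2    2    .    1    .    1    .    .    .  110  119  127  132  134  140  140  140  131    1    3    1    .    .    .    2
203    2    3    .    
[... 2819 characters left out ...]
   .    1    1    0    0    2    1    .    0    1    0    .    3    .    1    0    .
222    .    1    3    1    .    0    1   70    .    .    .    .    2    3    .    3    .    .    .    .    2    .    3    .    .    1    .    3    3    .
223    3    .    1    .    .    1    .    1    0    2    1    2    0    .    1    .    1    .    .    1    .    1    1    0    3    .    1    1    .    .
224    .    1    .    .    .    1    .    .    .    1    .    1    .    1    2    1    2    1    2    .    .    1    1    1    .    .    .    0    1    4
225    0    1    .    .    .    5    0    .    2    .    0    .    .    .    2    0    .    .    .    0    2    1    0    1    1    .    1    .    .    .
```

View pics/s8e.png

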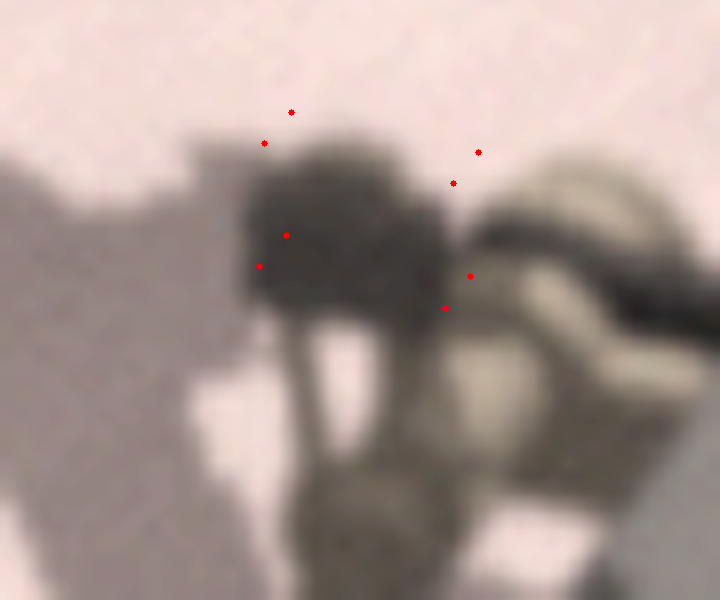

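>>> {"op": "drive_tool", "data": {"increments": [[0,0.02,0,0,0,0,0.2],[0,0,0,0,0,0,0.2],[0,0,0,0,0,0,0.2],[0,0,0,0,0,0,0.2]]}}

```text
time_s: 12.15
eef_pos: [0.5831, -0.3778, 0.2753]
eef_rot: [0.055, 0.705, 0.055, -0.705]
wrist_force: [0.6, -0.1, 0.4]
opening: 0.597
```

Run:
```python
from h import *
t=snap('top','t9'); s=snap('side','s9')
for tag in ('t8','t9'):
    t=load(tag); P=pts(t); z=P[...,2]
    r=np.zeros(z.shape,bool); r[194:216,414:428]=1
    m=r&(z>.128)&(z<.134)&(np.arange(640)[None]>=419); X=P[m]
    re=cv2.minAreaRect((X[:,:2]*1000).astype(np.float32)); print(tag,'top face',np.round(re[0],1),np.round(re[1],1),re[2],'z',np.median(X[:,2]))
    m2=r&(z>.138)&(z<.2); print('loop',P[m2].mean(0),P[m2][:,2].max(),m2.sum())
    m3=r&(z>.1)&(z<.2); A=np.c_[X[:,:2]-X[:,:2].mean(0),np.ones(len(X))]; print('slope',np.linalg.lstsq(A,X[:,2],rcond=None)[0])
f=lambda c,x0,y0,w,h,k: cv2.convertScaleAbs(cv2.resize(c['img'][y0:y0+h,x0:x0+w,::-1],(w*k,h*k),interpolation=cv2.INTER_CUBIC),alpha=1.5)
cv2.imwrite('pics/c9.png',np.hstack([f(s,345,140,40,60,10),f(t,400,185,40,60,10)]))
print(np.abs(load('s8')['img'].astype(int)-s['img'])[140:200,345:385].max())
```

```text
t8 top face [ 548.3 -139.3] [33.7 12.4] 9.126590728759766 z 0.1312911421172861
loop [ 0.54733748 -0.13914711  0.14024716] 0.14290879668149725 25
slope [-0.00975455 -0.00696771  0.13125229]
t9 top face [ 548.  -139.5] [33.2 12.3] 9.763650894165039 z 0.13094816169628237
loop [ 0.54806874 -0.13950228  0.1404025 ] 0.1431373116470427 21
slope [ 0.00591303 -0.01685597  0.1312156 ]
52
```

View pics/c9.png

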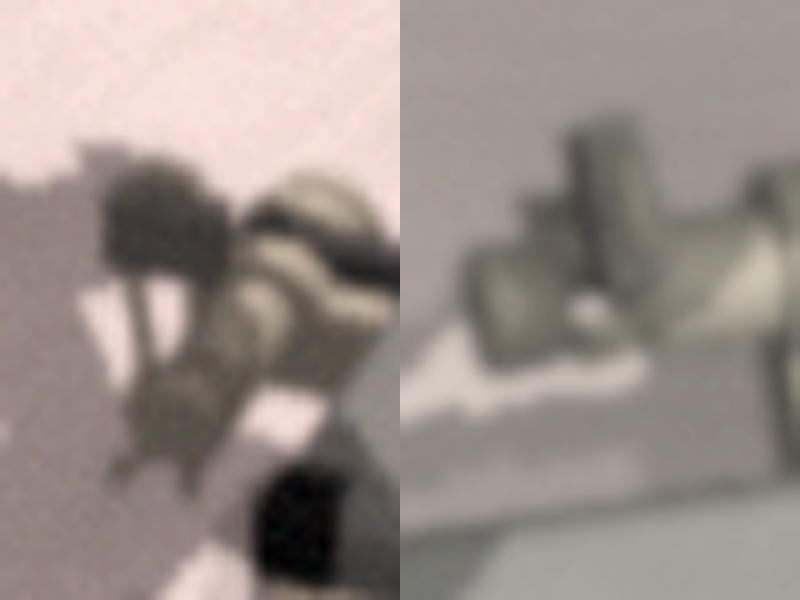

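Run:
```python
from h import *
s=load('s9'); X=np.array([.988,.153,0]); Y=np.array([-.153,.988,0]); Z=np.array([0,0,1.])
for h in (np.array([.535,-.1435,.072]),np.array([.537,-.1411,.072])):
    for d in (.030,.039): print('tip pred',d,np.round(proj(s,h-d*Z),1))
    for d in (.056,.047): print('grip bottom centre pred',np.round(proj(s,h+.011*X+(d-.012)*Z+.006*Y),1),'top',np.round(proj(s,h+.011*X+(d+.012)*Z),1))
plan([.548,-.1394,.111],99)
x0,y0,k=350,172,20
a=cv2.resize(s['img'][y0:y0+28,x0:x0+38,::-1],None,fx=k,fy=k,interpolation=cv2.INTER_CUBIC); a=cv2.convertScaleAbs(a,alpha=1.8)
for i in range(0,38,5): cv2.putText(a,str(x0+i),(int((i+.5)*k),10),0,.35,(0,0,255))
for i in range(0,28,4): cv2.putText(a,str(y0+i),(0,int((i+.5)*k)),0,.35,(0,0,255))
cv2.imwrite('pics/s9z.png',a)
```

```text
tip pred 0.03 [364.8 187.4]
tip pred 0.039 [364.6 190. ]
grip bottom centre pred [361.5 165. ] top [362.7 156.2]
grip bottom centre pred [361.4 167.8] top [362.6 159.2]
tip pred 0.03 [363.7 187.6]
tip pred 0.039 [363.6 190.2]
grip bottom centre pred [360.4 165.1] top [361.6 156.4]
grip bottom centre pred [360.3 168. ] top [361.5 159.3]
turn [1.7989e+02 0.0000e+00 1.0000e-02] then shift mm [164.2 241.4   2.7]
turn [-0.11 -0.    0.  ] then shift mm [ 164.2 -241.4   -2.7]
pos [ 0.583  -0.3782  0.2752] q [-0.746  0.423  1.235  0.     1.484  0.67 ] open 0.603 F [ 0.3 -0.1 -0.7] t 12.25 
M [[0.0, 0.154, -0.988], [0.0, -0.988, -0.154], [-1.0, -0.0, -0.0]]
```

View pics/s9z.png

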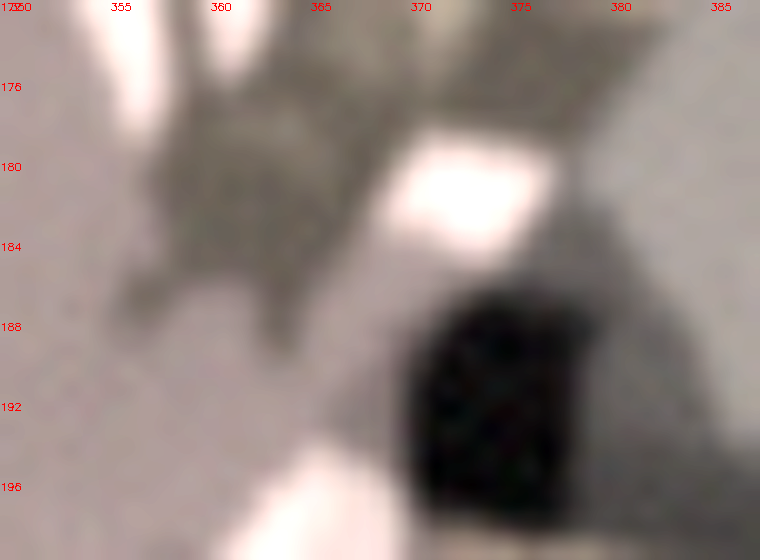

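Top face depth (0.131) and the leg tip at about (363,189.5) agree: the clip slid 8–9 mm past nominal after release. The bow is over the pin and the clip is upright. There is time left, so I'll regrasp, ease it up to nominal and watch the forces.

>>> {"op": "drive_tool", "data": {"increments": [[0,-0.045,-0.0005,0,0,0,0.2],[0,-0.05,-0.0005,0,0,0,0.2],[0,-0.05,-0.0005,0,0,0,0.2],[0,-0.05,-0.0006,0,0,0,0.2],[0,-0.0464,-0.0006,0,0,0,0.2],[0.04,0,0,0,0,0,0.2],[0.05,0,0,0,0,0,0.2],[0.04,0,0,0,0,0,0.2],[0,0,0,0,0,0,0.2]]}}

```text
time_s: 13.38
eef_pos: [0.546, -0.1386, 0.1418]
eef_rot: [-0.053, -0.703, -0.056, 0.707]
wrist_force: [-0.2, -0.1, -0.3]
opening: 0.6
```

Run:
```python
from h import *
plan([.548,-.1394,.116],99)
```

```text
turn [179.85   0.38  -0.54] then shift mm [25.8 -1.1  1.9]
turn [-0.14  0.34  0.24] then shift mm [25.8  1.1 -1.9]
pos [ 0.546  -0.1386  0.1418] q [-0.459  0.27   1.716  0.     1.162  0.957] open 0.6 F [-0.2 -0.1 -0.3] t 13.38 
M [[-0.007, 0.154, -0.988], [0.003, -0.988, -0.154], [-1.0, -0.004, 0.006]]
```

>>> {"op": "drive_tool", "data": {"increments": [[0.015,0.0005,-0.001,0,0,0,0.2],[0.01,0,0,0,0,0,0.2],[0,0,0,0,0,0,-0.3],[0,0,0,0,0,0,-1],[0,0,0,0,0,0,-1],[0,0,0,0,0,0,-1],[0,0,0,0,0,0,-1]]}}

```text
time_s: 14.25
eef_pos: [0.5499, -0.1406, 0.1205]
eef_rot: [0.055, 0.705, 0.054, -0.705]
wrist_force: [0.3, -0.1, 2.3]
opening: 0.124
```

>>> {"op": "drive_tool", "data": {"increments": [[-0.003,0,0,0,0,0,-1],[0,0,0,0,0,0,-1]]}}

```text
time_s: 14.5
eef_pos: [0.5496, -0.1406, 0.1232]
eef_rot: [0.055, 0.705, 0.054, -0.705]
wrist_force: [0.6, -0.6, 0.4]
opening: 0.127
```

>>> {"op": "drive_tool", "data": {"increments": [[-0.003,0,0,0,0,0,-1],[0,0,0,0,0,0,-1]]}}

```text
time_s: 14.75
eef_pos: [0.5495, -0.1405, 0.1261]
eef_rot: [-0.055, -0.705, -0.054, 0.705]
wrist_force: [-0.2, -2.7, 0.0]
opening: 0.122
```

>>> {"op": "drive_tool", "data": {"increments": [[-0.0025,0,0,0,0,0,-1],[0,0,0,0,0,0,-1],[0,0,0,0,0,0,-1]]}}

```text
time_s: 15.12
eef_pos: [0.5496, -0.1405, 0.1287]
eef_rot: [0.055, 0.705, 0.054, -0.705]
wrist_force: [-1.2, -2.2, -0.5]
opening: 0.125
```

The lift took almost no vertical force (2.3 N or less at every reading), so the pin has free play in the hollow. I'll release gently and see where the clip rests.

>>> {"op": "drive_tool", "data": {"increments": [[0,0,0,0,0,0,-0.7],[0,0,0,0,0,0,-0.5],[0,0,0,0,0,0,0],[0,0,0,0,0,0,0.2],[0,0,0,0,0,0,0.2]]}}

```text
time_s: 15.75
eef_pos: [0.5495, -0.1403, 0.1285]
eef_rot: [-0.054, -0.705, -0.055, 0.705]
wrist_force: [-1.1, -0.4, -0.0]
opening: 0.6
```

>>> {"op": "drive_tool", "data": {"increments": [[-0.02,0,0,0,0,0,0.2],[-0.05,0,0,0,0,0,0.2],[-0.05,0,0,0,0,0,0.2],[-0.03,0,0,0,0,0,0.2],[0,0.05,0,0,0,0,0.2],[0,0.06,0,0,0,0,0.2],[0,0.06,0,0,0,0,0.2],[0,0.05,0,0,0,0,0.2],[0,0,0,0,0,0,0.2],[0,0,0,0,0,0,0.2]]}}

```text
time_s: 17.0
eef_pos: [0.5831, -0.3573, 0.278]
eef_rot: [-0.054, -0.705, -0.055, 0.705]
wrist_force: [-0.8, -0.3, 0.2]
opening: 0.598
```

Run:
```python
from h import *
t=snap('top','t10'); s=snap('side','s10')
P=pts(t); z=P[...,2]
for v in range(194,218): print(v,' '.join('%4d'%round(1000*P[v,u,2]) if 0<P[v,u,2]<.3 else '   .' for u in range(412,430)))
r=np.zeros(z.shape,bool); r[194:216,414:428]=1
m=r&(z>.125)&(np.arange(640)[None]>=419)&(z<.2); X=P[m]; print(np.median(X[:,2]),X[:,2].max(),cv2.minAreaRect((X[:,:2]*1000).astype(np.float32)))
f=lambda c,x0,y0,w,h,k: cv2.convertScaleAbs(cv2.resize(c['img'][y0:y0+h,x0:x0+w,::-1],(w*k,h*k),interpolation=cv2.INTER_CUBIC),alpha=1.6)
cv2.imwrite('pics/c10.png',np.hstack([f(s,345,140,40,60,10),f(t,400,185,40,60,10)]))
# bystanders before/after
for nm,(a,b,c,d) in dict(dish_a=(105,148,315,362),dish_b=(268,315,234,278),jar=(118,158,205,245)).items():
    for tag in ('top0','t10'):
        Q=pts(load(tag)); w=np.zeros(z.shape,bool); w[a:b,c:d]=1; k=w&(Q[...,2]>.008)&(Q[...,2]<.2); print(nm,tag,Q[k][:,:2].mean(0).round(4),k.sum())
for tag in ('top0','t10'):
    Q=pts(load(tag)); w=np.zeros(z.shape,bool); w[200:225,210:235]=1; k=w&(Q[...,2]>.058)&(Q[...,2]<.2); print('small',tag,Q[k].mean(0).round(4))
```

```text
194    .    .    .    3    0    1    0    1    .    1    2    .    0    2    2    1    1    .
195    2    1    1    2    1    .    .    3    .    0    1    .    3    .    .    6    2    .
196    4    .    3    6    .    .    .    1  129  128  129    .    1    3    .    .    .    .
197    .    .    2    .    2  129  130  129  126  131  130    1    1    1    4    .    .    1
198    .    4    2  111  118  124  128  129  129  129  127    .    1    0    1    1    .    .
199    1    .    .  107  119  128  128  132  133  133  131  131    0    3    0    4    2    .
200    .    .    .  105  115  126  126  130  135  136  137  131    5    .    1    .    .    2
201    0    0    .    0  114  124  128  131  137  134  136  130    4    0    0    2    .    1
202    .    1    1    .  114  123  130  129  136  137  139  133    .    2    .    .    2    .
203    .    2    .    3  112  120  130  130  137  137  136  136    1    .    .    0    .    .
204   37   36   64   68  111  121  128  129  127  138  140  136    2    3    1    .    1    3
205   43   57   69   81  107  119  126  127  128  140  139  142  1
[... 850 characters left out ...]
 87   87   85   86   85
215   88   85   85   84   82    2    4    0   67   73   80   85   86   84   87   84   86   83
216   85   87   85   85   82    0    3    .   81   83   83   83   83   85   86   82   83   83
217   85   85   82   85   81   81   84   84   84   85   86   84   80   84   85   80   82   85
0.1306274709275908 0.14199170206901768 ((548.5896606445312, -140.26531982421875), (33.84586715698242, 11.94679069519043), 0.04980531707406044)
dish_a top0 [0.744  0.0212] 1217
dish_a t10 [0.744 0.021] 1220
dish_b top0 [0.3733 0.2005] 1385
dish_b t10 [0.3733 0.2004] 1386
jar top0 [0.696  0.2638] 722
jar t10 [0.6961 0.2637] 722
small top0 [0.5346 0.2628 0.07  ]
small t10 [0.5345 0.2631 0.07  ]
```

View pics/c10.png

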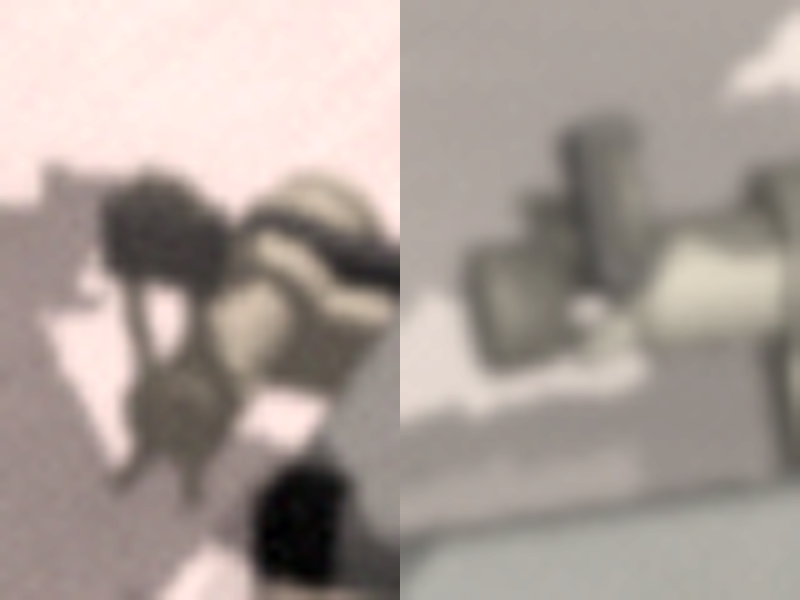

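After the lift and re-release the clip settles to the same height, so this is its natural rest. The straight leg is through the hole (tip at crop (190,495)), the bowed leg is below and around the pin (120,480), and the bystanders have not moved.

Run:
```python
from h import *
print(hand_in())
```

```text
the job is handed in; nothing more can be done
None
```

I took the large clip from the holder, turned it square to the pin and pushed its straight leg down through the cross hole. The bowed leg sprung over the pin; I released it and moved the arm clear. The job was handed in at about 17 s.

**What the checks showed:**
- **Clip:** the leg tip and the bow's flared end are both visible below the pin. The clip was upright and square when I measured it after the first release, and looked the same at the end.
- **Forces:** during the push, wrist force at the end of each move was at most about 5 N. It fell to near zero once the bow had snapped over.
- **Bystanders:** the dishes, jar and small clip measure within 0.3 mm of their starting positions.

**What disagreed:** after release the clip slid about 8–10 mm deeper than the nominal home height. The grip's top is at about 0.13 m, where 0.14 m was expected. I regrasped it, lifted it about 8 mm with almost no resistance and released it again. It settled back to about the same height, perhaps 2 mm lower, so I took that as its natural rest on the pin and left it there.

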